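Find the loose machine feet with the packing plates and pack them

ROBOT

A 6-joint arm with a two-finger parallel gripper is mounted at the origin on the work surface. World frame = base frame: x ahead of the robot, y to its left, z up, the work surface at z = 0. Lengths are in mm, angles in rad, forces in N, time in s.
With the tool pointing down it reaches from about 275 to 750 mm from the base axis. Payload 10.2 kg.
Tool frame: the origin (TCP) lies between the finger pads; the fingertips stand 17 mm ahead of it and the grasp point (between the pads) lies 2 mm behind it (tips_ahead is the distance from the TCP to the fingertips, in mm); z points along the fingers, y is the line along which they close (so a half turn about z gives the same grasp; the last joint's range is limited). The gripper opens to 85 mm and grips with 20 to 120 N. Pads are 22 mm wide; open, the fingers measure 114 mm over their backs; the gripper's body (76 mm by 85 mm) begins 54 mm behind the grasp point. The pads swing forward as they close: fully open they stand 13 mm farther back than shut.
Start: joints at [1.099, 0.313, 1.498, -0, 1.331, -0.223], TCP at [129.289, 508.837, 248.294] pointing down, gripper open.
Joint ranges: [-2.94, 2.94], [-0.97, 2.17], [0.19, 2.56], [-1.23, 4.37], [0.02, 3.11], [-2.88, 2.88]. Speed limits (rad/s): [2.39, 2.39, 3.01, 3.14, 3.14, 3.14].

INTERFACE

Orientations are given as a unit quaternion [w, x, y, z].
In Python, from rig import sense, capture, finish_job, boxes_of, tips_ahead gives the robot as it stands.
- The arm moves only by the tool drive_tool, never from a script. Its argument "commands" is text: rows parted by semicolons, each of 7 numbers parted by spaces: the shift along the world's x, y, z in units of 0.1 m (1.0 is 0.1 m), then the turn, a rotation vector about the world's x, y, z in units of pi/4 rad (1.0 is pi/4 rad), then the opening in per cent of the stroke, from 0 (shut) to 100 (fully open). A call has 1 to 20 rows; each row shifts and turns the commanded pose from where the row before left it; what a row does not reach is not made up. A row lasts 1/12 s, in which the tool goes at most 41.7 mm and 7.16 degrees, less where a joint would pass 70% of its speed; a pose out of reach is approached as far as the arm can. A call with a number of a shift or a turn outside -1 to 1 is refused whole. A call with a gripper value outside its range is refused whole. The fingers move at their own pace and stop on an object; "force" is the grip in N (left out, the last holds). Time passes only in rows, so rows that do not move let the fingers close. It gives the time, the measured TCP pose, the force, the opening and the grip force at its end, in the units of the state.
- sense(): the state, without advancing time (a new reading comes with each control period).
- capture(name): name is "side" or "top" or "wrist"; returns a dict with "pixels" (480x640x3 uint8, blue, green, red), "fov_y" (degrees; the focal length in pixels is half the picture's height over the tangent of half this angle, whatever the lens; pixels are square), "cx", "cy" (the principal point, pixels), "position" and "attitude" of the camera in the world; the wrist camera has in their place "tool_from_camera" (4x4, takes a point from camera to tool coordinates, whose origin is the TCP and whose axes are the flange's). Camera axes: x right, y down, z forward; pixel columns grow to the right and rows downward; lengths in mm; the calibration is good to about 2 mm. A picture is of the moment at which its call begins: read the wrist's pose just before it. There is no depth.
- finish_job(): hands the job in; it is judged then, once.
Trained networks look in a picture, given as the dict that the camera call returned (one of the last four; its "shot" number tells which), for a name from the list of things; names that differ only in an ending like _2 or _b are one class to them, and where a whole thing is asked for, a point or a joint stands for the part that bears it (a point fixed in the world has none). Each returns a list of dicts, best first, with "confidence" (0 to 1); they miss things now and then, are a little off and sometimes report something else, mostly with a low value. They report only what shows in the picture. A call takes as long as a camera call. They do not tell look-alikes from the thing itself.
- boxes_of(picture, name): "position" ([column, row] in pixels, amid what is visible of it).
The state is a dict: "time_s": time; "joints": joint angles; "dq": joint speeds; "tau": joint torques, N m; "eef_pos": TCP position; "ee_rot": TCP orientation; "force": force on the tool from outside, world axes, zero at the start; "wrist_torque": the same for the moment, N m; "grip_width": opening from 0.0 (shut) to 1.0 (fully open); "grip_force": force on a finger pad.
Only numpy, scipy, OpenCV 4.12 (cv2) and the standard library are available. Lean on these libraries where they do the work, as an engineer would, in place of code of your own. Each camera call takes 0.05 s, during which the arm holds its last target. There are 200 camera calls.

TASK

Two of the three feet on the near side of the motor and pump set stand clear of the base frame, one by more than the other, and you cannot see which. Use the two slotted packing plates as feelers: slide each one flat along the frame under the feet until you find where it goes in and does not jam, so that each plate ends under a foot of its own, pushed fully home with its slot around the bolt, and leave both lying there. Do not disturb the other things on the bench.

Things in the scene. Friction and masses are not known exactly. Their poses are not given: they have to be found in the camera images.
- drive_unit: Blue motor (-y end) and gear pump (+y end), 245 mm high, on a steel frame 236 x 440 x 60 mm fixed to the bench. Origin: centre of the frame's underside; z up, y along the shaft, -x the near side. Near edge of the frame at x = -118 mm, motor housing from x = -60. Of the three near feet one has 13.5 mm free below it, one 8.5 mm (an old shim is stuck to its underside), one is packed; which is which changes.
- foot_1 (a point): Near foot at the motor's fan end, y = -150 mm. Point on the frame's flat top, 60 mm above the bench, on the axis of this foot's bolt; axes as drive_unit. The foot, 50 mm wide (y), 9 mm thick, its underside 13.5 mm above this point, begins 20 mm before the bolt axis (-x side). A plate too thick for what is free below it goes only 1 to 12 mm under the foot and stops dead. Bolt shank 8 mm.
- foot_2 (a point): Near foot at the motor's shaft end, y = -60 mm. Point on the frame's flat top, 60 mm above the bench, on the axis of this foot's bolt; axes as drive_unit. The foot, 50 mm wide (y), 9 mm thick, its underside 13.5 mm above this point, begins 20 mm before the bolt axis (-x side). A plate too thick for what is free below it goes only 1 to 12 mm under the foot and stops dead. Bolt shank 8 mm.
- foot_3 (a point): Near foot of the pump, y = +125 mm. Point on the frame's flat top, 60 mm above the bench, on the axis of this foot's bolt; axes as drive_unit. The foot, 50 mm wide (y), 9 mm thick, its underside 13.5 mm above this point, begins 20 mm before the bolt axis (-x side). A plate too thick for what is free below it goes only 1 to 12 mm under the foot and stops dead. Bolt shank 8 mm.
- thick_plate: Slotted packing plate 11 mm thick, 150 mm long, 0.42 kg, plain steel, two holes in its tab. Origin: on its underside, where the bolt axis is when home (origin = the foot's point, x along the drive unit's +x). x points to the forked nose at +20 mm. 50 mm wide from x = -40 to +20; slot 14 mm wide, open at the nose, its bottom at x = -6: it stops on the bolt 2 mm past nominal.
- thick_tab (a point): Where to hold the thick plate: on its pull tab at x = -100 mm, y = 0, mid-thickness (z = 5.5 mm) of the plate, axes as the plate's. The tab is 28 mm wide and runs from x = -40 to -130 mm; hold it across its width. Here it hangs free over the case's edge at the start and in front of the base frame when home. Centre of mass at x = -48 mm: nose-heavy in the grip.
- thin_plate: Slotted packing plate 6 mm thick, 150 mm long, 0.2 kg, plain steel, one hole in its tab. Origin: on its underside, where the bolt axis is when home (origin = the foot's point, x along the drive unit's +x). x points to the forked nose at +20 mm. 50 mm wide from x = -40 to +20; slot 14 mm wide, open at the nose, its bottom at x = -6: it stops on the bolt 2 mm past nominal.
- thin_tab (a point): Where to hold the thin plate: on its pull tab at x = -100 mm, y = 0, mid-thickness (z = 3 mm) of the plate, axes as the plate's. The tab is 18 mm wide and runs from x = -40 to -130 mm; hold it across its width. Here it hangs free over the case's edge at the start and in front of the base frame when home. Centre of mass at x = -40 mm: nose-heavy in the grip.
- shim_case: Closed plastic case 120 (x) x 200 (y) x 45 mm, fixed to the bench, origin at the centre of its underside. The two plates lie flat side by side on its lid, 45 mm high and 100 mm apart, in either order, tabs out over the -x edge.
- spanner: Loose spanner, 170 mm, flat on the bench in front of the frame; leave alone.
- spray_can: Loose spray can, 58 mm diameter, 190 mm high, standing on the bench to the right of the frame; origin at its foot; leave alone.
- filter_carton: Loose carton 75 x 110 x 85 mm on the bench, front right; origin at the centre of its underside; leave alone.
Mind the look-alikes: they are no part of the job. Leave any orange look-alike of the thin_plate alone. Leave any yellow look-alike of the thick_plate alone.

How it is judged (in metres and radians):
At the end, for the whole second after the job is handed in: both packing plates lie at rest, each under a near foot of its own and fully home: origin within 6 mm of the foot's site along and across, underside no more than 4 mm above the frame's top, x axis within 0.2 rad of the drive unit's; the spanner, can and carton undisturbed (((x of thick_plate in the frame of foot_1 between -0.006 and 0.006 m and y of thick_plate in the frame of foot_1 between -0.006 and 0.006 m and z of thick_plate in the frame of foot_1 between -0.003 and 0.004 m and angle between the x axis of thick_plate and the x axis of drive_unit, either way round below 0.2 rad) or (x of thick_plate in the frame of foot_2 between -0.006 and 0.006 m and y of thick_plate in the frame of foot_2 between -0.006 and 0.006 m and z of thick_plate in the frame of foot_2 between -0.003 and 0.004 m and angle between the x axis of thick_plate and the x axis of drive_unit, either way round below 0.2 rad) or (x of thick_plate in the frame of foot_3 between -0.006 and 0.006 m and y of thick_plate in the frame of foot_3 between -0.006 and 0.006 m and z of thick_plate in the frame of foot_3 between -0.003 and 0.004 m and angle between the x axis of thick_plate and the x axis of drive_unit, either way round below 0.2 rad)) and ((x of thin_plate in the frame of foot_1 between -0.006 and 0.006 m and y of thin_plate in the frame of foot_1 between -0.006 and 0.006 m and z of thin_plate in the frame of foot_1 between -0.003 and 0.004 m and angle between the x axis of thin_plate and the x axis of drive_unit, either way round below 0.2 rad) or (x of thin_plate in the frame of foot_2 between -0.006 and 0.006 m and y of thin_plate in the frame of foot_2 between -0.006 and 0.006 m and z of thin_plate in the frame of foot_2 between -0.003 and 0.004 m and angle between the x axis of thin_plate and the x axis of drive_unit, either way round below 0.2 rad) or (x of thin_plate in the frame of foot_3 between -0.006 and 0.006 m and y of thin_plate in the frame of foot_3 between -0.006 and 0.006 m and z of thin_plate in the frame of foot_3 between -0.003 and 0.004 m and angle between the x axis of thin_plate and the x axis of drive_unit, either way round below 0.2 rad)) and linear speed of each of thick_plate, thin_plate below 0.02 m/s); the robot touches nothing.
It fails at once if the spanner is pushed more than 25 mm or tipped over (distance of spanner from where it was at the start of the episode above 0.025 m or angle between spanner's own z axis and vertical above 0.5 rad).
It fails at once if the spray can is pushed more than 25 mm or tipped over (distance of spray_can from where it was at the start of the episode above 0.025 m or angle between spray_can's own z axis and vertical above 0.5 rad).
It fails at once if the carton is pushed more than 25 mm or tipped over (distance of filter_carton from where it was at the start of the episode above 0.025 m or angle between filter_carton's own z axis and vertical above 0.5 rad).
It also fails if it takes over 72 s, if anything falls off the work surface, if the arm or the gripper's body presses on something with over 40 N, if the wrist force passes 120 N, or if a joint passes its speed limit or range.

## Working session

There is one attempt and no reset: what is moved stays moved. The work goes in short steps, Python scripts to look and compute and a tool call to move; the robot and the scene stay as the last step left them, time stands still between calls to the robot, and variables do not carry over. Pictures are saved under pics/ and viewed, at most 10 in all, crops included, and the job is handed in when it is done.

Besides the shell and the picture viewer there is one more tool, called by a JSON object that holds its "api" and its "payload", one argument or row to a line. drive_tool: Moves the arm, as the interface text tells. Shifts and turns lie within -1 to 1; 1 stands for 0.1 m of shift or pi/4 rad of turn. Its arguments: {"type":"object","properties":{"commands":{"type":"string"},"force":{"type":"number"}},"required":["commands"]}

```bash
mkdir -p pics; ls; cat > h.py <<'E'
import numpy as np, cv2
from rig import sense, capture, boxes_of
from scipy.spatial.transform import Rotation as R
def Rq(q): return R.from_quat([q[1],q[2],q[3],q[0]]).as_matrix()
def campose(p,s=None):
    if 'tool_from_camera' in p:
        T=np.array(p['tool_from_camera']); A=Rq(s['ee_rot'])
        return A@T[:3,:3], A@T[:3,3]+np.array(s['eef_pos'])
    a=np.array(p['attitude']); 
    return (Rq(a) if a.size==4 else a.reshape(3,3)), np.array(p['position'])
def f(p): return 240/np.tan(np.radians(p['fov_y'])/2)
def ray(p,uv,z,s=None):
    A,c=campose(p,s); d=A@np.array([(uv[0]-p['cx'])/f(p),(uv[1]-p['cy'])/f(p),1])
    return c+d*(z-c[2])/d[2]
def proj(p,X,s=None):
    A,c=campose(p,s); q=A.T@(np.array(X)-c); return [p['cx']+f(p)*q[0]/q[2],p['cy']+f(p)*q[1]/q[2]]
E
python3 - <<'E'
from h import *
s=sense(); print(s)
a=capture('top'); b=capture('side')
for n,p in (('top',a),('side',b)):
    cv2.imwrite(f'pics/{n}0.png',p['pixels']); print({k:v for k,v in p.items() if k!='pixels'})
    for t in ['drive_unit','thick_plate','thin_plate','shim_case','spanner','spray_can','filter_carton']:
        print(n,t,[(np.round(d['position']).tolist(),round(d['confidence'],2)) for d in boxes_of(p,t)][:4])
E
```

```text
pics
{'time_s': 0.0, 'joints': array([ 1.09859301e+00,  3.13460571e-01,  1.49844087e+00,  2.41349448e-06,
        1.33102218e+00, -2.23393317e-01]), 'dq': array([ 0.00102873,  0.00078284, -0.00229469, -0.00145149, -0.00077126,
       -0.00047718]), 'tau': array([ 1.44487763e-04, -4.12275732e+01, -2.59731621e+01, -2.07196676e-04,
        4.30741857e-03,  4.46552448e-06]), 'eef_pos': array([129.17687967, 508.61074128, 247.72823656]), 'ee_rot': array([-2.27916486e-04,  1.24084613e-01,  9.92271418e-01, -6.25234885e-04]), 'force': array([-0.1773873 , -0.31511282, -0.57726073]), 'wrist_torque': array([ 0.02764446,  0.00290143, -0.03730213]), 'grip_force': 0.0, 'grip_width': 1.0018265764489491}
{'fov_y': 42.74388732411208, 'cx': 309.91322604020667, 'cy': 238.5014336111021, 'position': array([ 448.17202116,   78.34779679, 1639.30557297]), 'attitude': array([ 0.04269867, -0.70105216,  0.71119063, -0.03017587]), 'shot': 1}
top drive_unit [([379.0, 205.0], 0.89)]
top thick_plate [([234.0, 176.0], 0.9), ([239.0, 261.0], 0.68), ([220.0, 246.0], 0.46)]
top thin_plate [([198.0, 260.0], 0.74), ([119.0, 253.0], 0.71)]
top shim_case [([218.0, 245.0], 0.97)]
top spanner [([376.0, 333.0], 0.83)]
top spray_can [([530.0, 232.0], 0.55)]
top filter_carton [([506.0, 295.0], 0.65)]
{'fov_y': 43.734507629757616, 'cx': 311.644822907312, 'cy': 234.16566770691378, 'position': array([1854.57845154,  770.14871418, 1345.5703225 ]), 'attitude': array([-0.21377404,  0.45347355,  0.79043167, -0.35196616]), 'shot': 2}
side drive_unit [([252.0, 245.0], 0.89)]
side thick_plate [([378.0, 260.0], 0.89), ([350.0, 321.0], 0.67)]
side thin_plate [([410.0, 271.0], 0.9), ([476.0, 317.0], 0.82), ([251.0, 247.0], 0.21)]
side shim_case [([388.0, 279.0], 0.89)]
side spanner [([305.0, 203.0], 0.56)]
side spray_can [([180.0, 184.0], 0.64)]
side filter_carton [([218.0, 169.0], 0.69)]
```

View pics/top0.png

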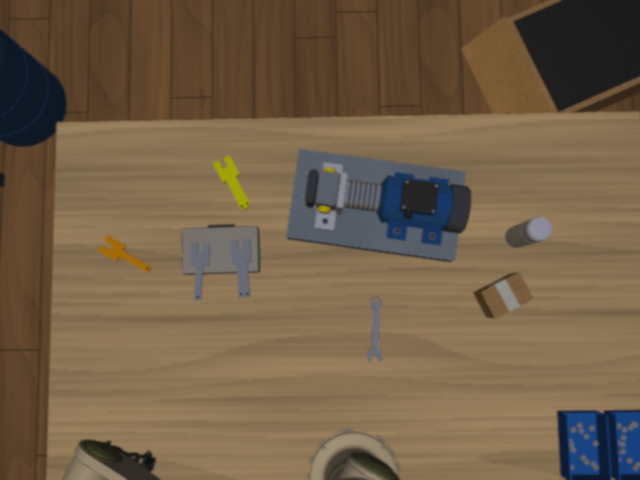

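View pics/side0.png

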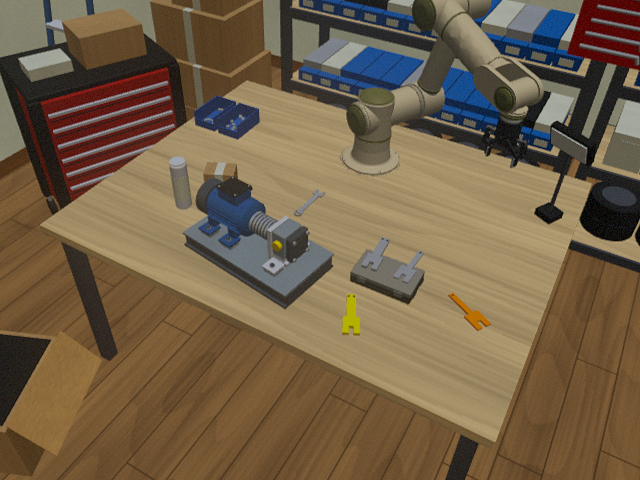

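The top view shows the grey thin candidate at (200,262), the grey thick candidate at (242,265), both on the case. The yellow (232,180) and orange (125,253) ones are look-alikes lying on the bench. The drive unit is at (380,205), with its near feet at about (432,236), (397,231) and (325,221). Next I'll enlarge the crops.

```bash
python3 - <<'E'
from h import *
im=cv2.imread('pics/top0.png')
a=cv2.resize(im[135:275,275:475],None,fx=4,fy=4,interpolation=cv2.INTER_CUBIC)
cv2.imwrite('pics/c1.png',a)
b=cv2.resize(im[215:305,170:270],None,fx=6,fy=6,interpolation=cv2.INTER_CUBIC)
cv2.imwrite('pics/c2.png',b)
E
```

```text
(no output)
```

View pics/c1.png

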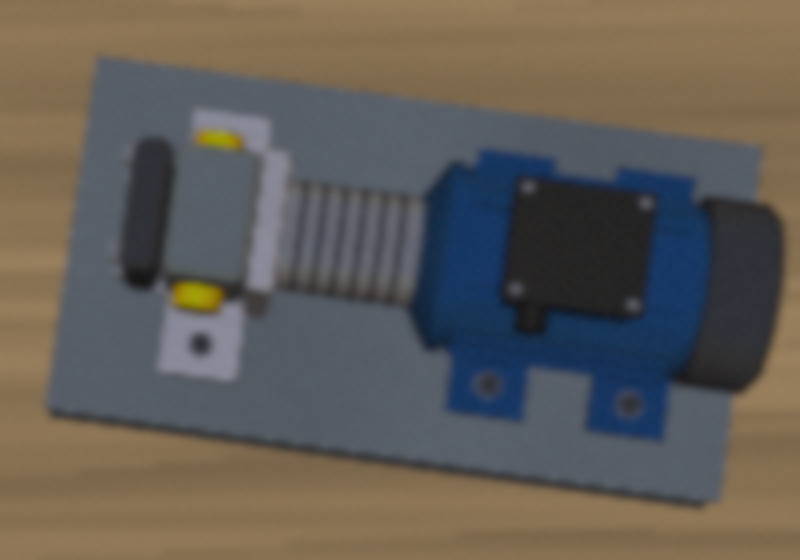

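View pics/c2.png

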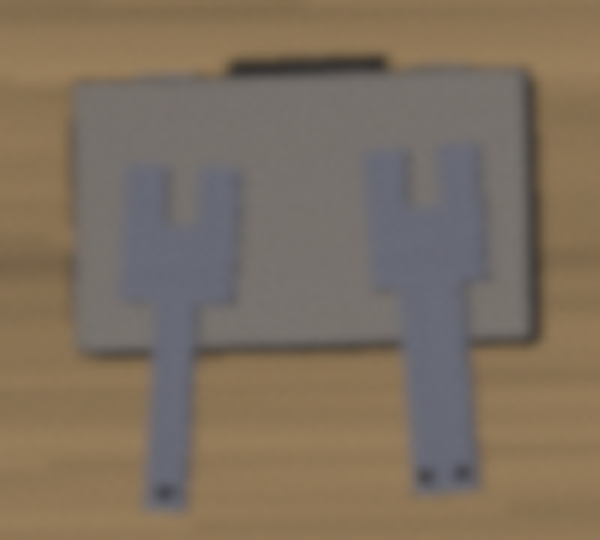

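c2 shows the left plate as narrow-tab with one hole, so it is the thin plate; its tab end is at c2 (165,510). The right plate is wide-tab with two holes, so it is the thick plate; its tab end is at c2 (447,490). Both are grey steel on the case. In c1 the frame corners are at (50,410), (716,502), (762,148), (100,58) and the bolts at (200,344), (488,384), (628,404).

```bash
python3 - <<'E'
from h import *
p=capture('top')
c1=lambda u,v:(275+(u+.5)/4-.5,135+(v+.5)/4-.5)
c2=lambda u,v:(170+(u+.5)/6-.5,215+(v+.5)/6-.5)
C=np.array([ray(p,c1(*q),60)[:2] for q in [(50,410),(716,502),(762,148),(100,58)]])
print('corners',C.round(1)); L=np.array([[-118,220],[-118,-220],[118,-220],[118,220]])
cl=L.mean(0);cw=C.mean(0); H=L.T@(C-cw); U,S,V=np.linalg.svd(H); Rm=(U@V).T
print('unit c',cw.round(1),'yaw',np.arctan2(Rm[1,0],Rm[0,0]).round(4),'res',(C-cw-(Rm@L.T).T).round(1).tolist())
for n,b in ((3,(200,344)),(2,(488,384)),(1,(628,404))): 
    w=ray(p,c1(*b),86)[:2]; print('foot',n,w.round(1),'unit frame',(Rm.T@(w-cw)).round(1))
for n,z,pts in (('thin',51,[(130,166),(240,168),(165,510)]),('thick',56,[(365,150),(475,146),(447,490)])):
    w=np.array([ray(p,c2(*q),z)[:2] for q in pts]); nose=(w[0]+w[1])/2; d=nose-w[2]; l=np.linalg.norm(d);d/=l
    print(n,'nose',nose.round(1),'end',w[2].round(1),'len',l.round(1),'yaw',np.arctan2(d[1],d[0]).round(3),'tab',(w[2]+30*d).round(1),'width',np.linalg.norm(w[0]-w[1]).round(1))
for c in ((376,333),): print('spanner',ray(p,c,4).round(0))
E
```

```text
corners [[ 616.3  164.3]
 [ 550.3 -263.2]
 [ 780.8 -301.7]
 [ 848.5  129.1]]
unit c [699.  -67.9] yaw -0.1552 res [[-0.1, -3.5], [1.9, 3.8], [-0.7, 1.8], [-1.1, -2.1]]
foot 3 [654.4  66.6] unit frame [-64.8 126. ]
foot 2 [ 625.9 -116. ] unit frame [-64.8 -58.9]
foot 1 [ 611.7 -204.3] unit frame [ -65.1 -148.3]
thin nose [606.8 391.5] end [458.4 399.4] len 148.6 yaw -0.053 tab [488.4 397.8] width 48.1
thick nose [613.1 288.3] end [465.3 276.9] len 148.2 yaw 0.077 tab [495.2 279.2] width 47.8
spanner [365. -65.   4.]
```

{"api": "drive_tool", "payload": {
  "commands": "0.305 -0.191 -0.05 0 0 0.035 70;0.305 -0.191 -0.05 0 0 0.035 70;0.305 -0.191 -0.05 0 0 0.035 70;0.305 -0.191 -0.05 0 0 0.035 70;0.305 -0.191 -0.05 0 0 0.035 70;0.305 -0.191 -0.05 0 0 0.035 70;0.305 -0.191 -0.05 0 0 0.035 70;0.305 -0.191 -0.05 0 0 0.035 70;0.305 -0.191 -0.05 0 0 0.035 70;0.305 -0.191 -0.05 0 0 0.035 70;0.305 -0.191 -0.05 0 0 0.035 70;0.305 -0.191 -0.05 0 0 0.035 70;0 0 0 0 0 0 70;0 0 0 0 0 0 70",
  "force": 100
}}

```text
time_s: 2.02
eef_pos: [496.2, 278.6, 187.6]
ee_rot: [-0.001, -0.039, 0.999, -0.0]
force: [-1.0, -0.5, 0.3]
grip_width: 0.7
grip_force: 0.0
```

```bash
python3 - <<'E'
from h import *
s=sense(); p=capture('wrist'); cv2.imwrite('pics/w1.png',p['pixels'])
print(s['eef_pos'].round(1),s['ee_rot'].round(4),s['time_s'],np.array(p['tool_from_camera']).round(2).tolist(),p['fov_y'])
for n,z in(('thick',56),('thin',51)):
  for d in boxes_of(p,n+'_tab')[:3]: print(n,d,ray(p,d['position'],z,s).round(1))
E
```

```text
[496.2 278.6 187.6] [-5.000e-04 -3.920e-02  9.992e-01 -1.000e-04] 2.0167 [[0.0, -0.95, -0.31, 80.27], [1.0, -0.0, 0.0, -0.89], [-0.0, -0.31, 0.95, -126.5], [0.0, 0.0, 0.0, 1.0]] 62.595565283681424
thick {'position': [317.4, 303.7], 'confidence': 0.83} [545.8 281.5  56. ]
thick {'position': [306.2, 438.9], 'confidence': 0.79} [669. 282.  56.]
thin {'position': [624.1, 299.8], 'confidence': 0.77} [527.5 506.7  51. ]
thin {'position': [473.8, 298.9], 'confidence': 0.64} [535.4 396.1  51. ]
```

View pics/w1.png

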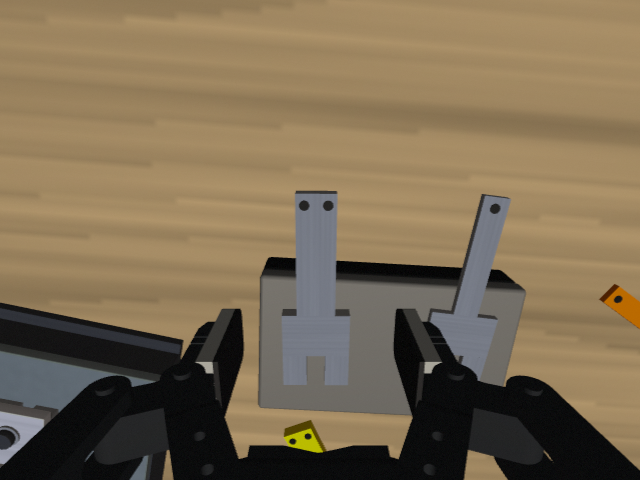

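The wrist view shows the thick plate with its two-hole tab end at (316,192) and its nose at (316,384). The thin plate's one-hole tab end is at (496,197).

```bash
cat > m.py <<'E'
from h import *
E
python3 - <<'E'
from h import *
s=sense(); p=capture('wrist')
for n,z,pts in (('thick',56,[(316,191.5),(315.5,384)]),('thin',51,[(496,196.5),(454,390)])):
    e,ns=[ray(p,q,z,s)[:2] for q in pts]; d=ns-e; l=np.linalg.norm(d); d/=l
    print(n,e.round(1),ns.round(1),l.round(1),'yaw',np.arctan2(d[1],d[0]).round(3),'tab',(e+30*d).round(1))
E
```

```text
thick [463.  275.9] [614.3 287.8] 151.8 yaw 0.078 tab [492.9 278.3]
thin [457.3 397.8] [614.8 399.3] 157.6 yaw 0.009 tab [487.3 398.1]
```

{"api": "drive_tool", "payload": {
  "commands": "-0.02 0 -0.34 0 0 0 70;0 0 -0.34 0 0 0 70;0 0 -0.34 0 0 0 70;0 0 -0.25 0 0 0 70;0 0 -0.1 0 0 0 70;0 0 0 0 0 0 70;0 0 0 0 0 0 70;0 0 0 0 0 0 0;0 0 0 0 0 0 0;0 0 0 0 0 0 0;0 0 0 0 0 0 0;0 0 0 0 0 0 0;0 0 0 0 0 0 0",
  "force": 100
}}

```text
time_s: 3.3
eef_pos: [493.9, 279.9, 52.7]
ee_rot: [0.001, -0.041, 0.999, 0.0]
force: [-1.6, -0.9, 7.2]
grip_width: 0.305
grip_force: 96.0
```

{"api": "drive_tool", "payload": {
  "commands": "0 0 0.3 0 0 0 0;0 0 0.3 0 0 0 0;0 0 0.15 0 0 0 0;0 -0.2 0 0 0 -0.04 0;0 -0.3 0 0 0 -0.05 0;0.03 -0.35 0 0 0 -0.05 0;0.03 -0.35 0 0 0 -0.05 0;0.03 -0.35 0 0 0 -0.05 0;0.03 -0.26 0 0 0 -0.05 0;0.03 -0.1 0 0 0 -0.007 0;0 0 0 0 0 0 0;0 0 0 0 0 0 0"
}}

```text
time_s: 4.3
eef_pos: [508.2, 88.8, 126.3]
ee_rot: [-0.0, 0.076, 0.997, 0.0]
force: [-0.1, 0.5, -2.9]
grip_width: 0.301
grip_force: 98.4
```

```bash
python3 - <<'E'
from h import *
s=sense(); p=capture('wrist'); cv2.imwrite('pics/w2.png',p['pixels'])
Rm=Rq(s['ee_rot']); print(s['eef_pos'].round(1),Rm.round(3).tolist(),s['force'].round(1),s['wrist_torque'].round(2))
c=np.array([699,-67.9]);y=-.1552
def W(x,yy,z): return [c[0]+x*np.cos(y)-yy*np.sin(y),c[1]+x*np.sin(y)+yy*np.cos(y),z]
for l in [(-118,220,60),(-118,100,60),(-85,100,82.5),(-85,150,82.5),(-65,125,86),(-65,125,82.5)]: print(l,np.round(proj(p,W(*l),s),0))
E
```

```text
[508.2  88.8 126.3] [[-0.988, 0.152, -0.0], [0.152, 0.988, 0.0], [0.001, 0.0, -1.0]] [-0.1  0.5 -2.9] [ 0.06  0.18 -0.01]
(-118, 220, 60) [475. 421.]
(-118, 100, 60) [276. 420.]
(-85, 100, 82.5) [274. 496.]
(-85, 150, 82.5) [361. 496.]
(-65, 125, 86) [318. 527.]
(-65, 125, 82.5) [318. 521.]
```

View pics/w2.png

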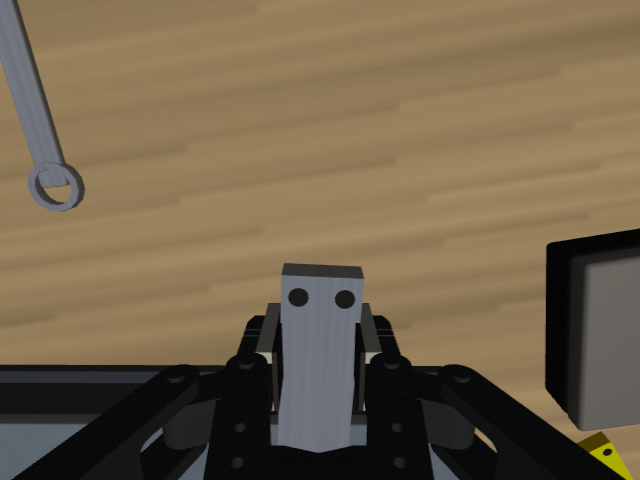

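{"api": "drive_tool", "payload": {
  "commands": "0 0 -0.25 0 0 0 0;0 0 -0.15 0 0 0 0;0 0 -0.08 0 0 0 0;0 0 -0.04 0 0 0 0;0 0 -0.04 0 0 0 0;0 0 0 0 0 0 0;0 0 0 0 0 0 0"
}}

```text
time_s: 4.93
eef_pos: [508.6, 88.9, 70.9]
ee_rot: [0.0, 0.076, 0.997, 0.0]
force: [0.0, -0.2, -3.4]
grip_width: 0.302
grip_force: 98.3
```

```bash
python3 - <<'E'
from h import *
s=sense(); p=capture('top'); print(s['eef_pos'].round(1),s['force'].round(1),s['wrist_torque'].round(2))
im=p['pixels']; q=np.array(proj(p,[615,70,65])).astype(int); print(q)
x0,y0=q[0]-45,q[1]-45
cv2.imwrite('pics/t2.png',cv2.resize(im[y0:y0+75,x0:x0+100],None,fx=7,fy=7,interpolation=cv2.INTER_CUBIC)); print(x0,y0)
ux=np.array([.988,-.1546]); uy=np.array([.1546,.988]); t=s['eef_pos'][:2]
for a,b in ((120,25),(120,-25),(120,7),(60,25),(60,-25)):
  w=t+a*ux+b*uy; print((a,b),((np.array(proj(p,[*w,71]))-[x0,y0]+.5)*7-.5).round(0))
print('bolt',((np.array(proj(p,[654.4,66.6,86]))-[x0,y0]+.5)*7-.5).round(0))
E
```

```text
[508.6  88.9  70.9] [ 0.  -0.2 -3.4] [-0.    0.16 -0.03]
[323 236]
278 191
(120, 25) [253. 280.]
(120, -25) [388. 299.]
(120, 7) [301. 287.]
(60, 25) [230. 441.]
(60, -25) [365. 460.]
bolt [329. 210.]
```

View pics/t2.png

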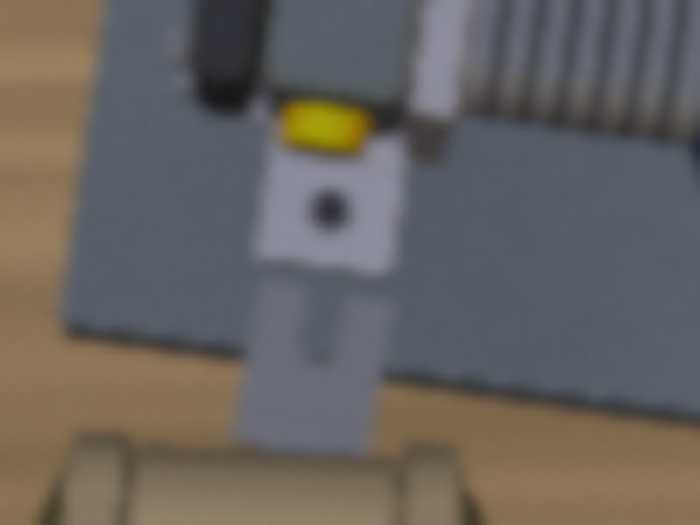

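The nose sits just before the foot, with the nose corners at (255,278) and (392,287) and the bolt at (329,210). The plate is about 1.7 mm too far to the right, so I'll shift it left and lower it to contact.

{"api": "drive_tool", "payload": {
  "commands": "0.003 0.017 -0.01 0 0 0 0;0 0 -0.01 0 0 0 0;0 0 0 0 0 0 0;0 0 0 0 0 0 0"
}}

```text
time_s: 5.32
eef_pos: [508.9, 90.4, 68.6]
ee_rot: [0.001, 0.076, 0.997, 0.0]
force: [1.1, 0.4, -1.8]
grip_width: 0.303
grip_force: 98.3
```

{"api": "drive_tool", "payload": {
  "commands": "0 0 -0.01 0 0 0 0;0 0 -0.01 0 0 0 0;0 0 0 0 0 0 0;0 0 0 0 0 0 0"
}}

```text
time_s: 5.65
eef_pos: [508.8, 90.4, 66.5]
ee_rot: [0.0, 0.076, 0.997, 0.0]
force: [-1.0, 0.4, 1.1]
grip_width: 0.305
grip_force: 98.6
```

{"api": "drive_tool", "payload": {
  "commands": "0.04 -0.006 0 0 0 0 0;0.04 -0.006 0 0 0 0 0;0.03 -0.005 0 0 0 0 0;0 0 0 0 0 0 0"
}}

```text
time_s: 5.98
eef_pos: [520.4, 88.4, 66.4]
ee_rot: [0.0, 0.076, 0.997, -0.0]
force: [-0.1, -0.7, 1.8]
grip_width: 0.304
grip_force: 99.0
```

{"api": "drive_tool", "payload": {
  "commands": "0.03 -0.005 0 0 0 0 0;0.02 -0.003 0 0 0 0 0;0 0 0 0 0 0 0"
}}

```text
time_s: 6.23
eef_pos: [525.0, 87.7, 66.3]
ee_rot: [0.0, 0.076, 0.997, 0.0]
force: [-2.6, 0.1, 2.0]
grip_width: 0.303
grip_force: 99.2
```

{"api": "drive_tool", "payload": {
  "commands": "0.03 -0.005 0 0 0 0 0;0.02 -0.003 0 0 0 0 0;0 0 0 0 0 0 0"
}}

```text
time_s: 6.48
eef_pos: [526.7, 87.5, 65.4]
ee_rot: [-0.004, 0.076, 0.997, -0.0]
force: [-16.3, 1.6, 8.3]
grip_width: 0.301
grip_force: 99.8
```

{"api": "drive_tool", "payload": {
  "commands": "0.03 -0.005 0 0 0 0 0;0.02 -0.003 0 0 0 0 0;0 0 0 0 0 0 0"
}}

```text
time_s: 6.73
eef_pos: [527.9, 86.8, 64.1]
ee_rot: [-0.01, 0.076, 0.997, -0.0]
force: [-33.1, -1.0, 12.7]
grip_width: 0.303
grip_force: 101.3
```

Foot 3 stops the plate dead with the nose about 11 mm under it. I'll withdraw and go to foot 2.

{"api": "drive_tool", "payload": {
  "commands": "-0.1 0.015 0 0 0 0 0;-0.15 0.023 0 0 0 0 0;-0.05 0.008 0 0 0 0 0;0 0 0.1 0 0 0 0;0 0 0.25 0 0 0 0;0 0 0 0 0 0 0"
}}

```text
time_s: 7.23
eef_pos: [507.3, 90.6, 105.3]
ee_rot: [0.004, 0.076, 0.997, 0.0]
force: [0.9, 0.6, -2.3]
grip_width: 0.302
grip_force: 99.4
```

{"api": "drive_tool", "payload": {
  "commands": "-0.02 -0.15 0 0 0 0 0;-0.045 -0.3 0 0 0 0 0;-0.045 -0.3 0 0 0 0 0;-0.045 -0.3 0 0 0 0 0;-0.045 -0.3 0 0 0 0 0;-0.05 -0.3 0 0 0 0 0;-0.02 -0.18 0 0 0 0 0;0 0 -0.1 0 0 0 0;0 0 -0.15 0 0 0 0;0 0 -0.08 0 0 0 0;0 0 0 0 0 0 0;0 0 0 0 0 0 0"
}}

```text
time_s: 8.23
eef_pos: [477.7, -91.8, 68.1]
ee_rot: [-0.0, 0.076, 0.997, 0.0]
force: [1.6, -0.7, -3.5]
grip_width: 0.303
grip_force: 99.4
```

```bash
python3 - <<'E'
from h import *
s=sense(); p=capture('top'); print(s['eef_pos'].round(1),s['ee_rot'].round(4),s['force'].round(1))
im=p['pixels']; q=np.array(proj(p,[590,-110,65])).astype(int)
x0,y0=q[0]-45,q[1]-45
cv2.imwrite('pics/t3.png',cv2.resize(im[y0:y0+75,x0:x0+100],None,fx=7,fy=7,interpolation=cv2.INTER_CUBIC)); print(x0,y0)
ux=np.array([.988,-.1546]); uy=np.array([.1546,.988]); t=s['eef_pos'][:2]
for a,b in ((120,25),(120,-25),(60,25),(60,-25)):
  w=t+a*ux+b*uy; print((a,b),((np.array(proj(p,[*w,s['eef_pos'][2]+3.5]))-[x0,y0]+.5)*7-.5).round(0))
print('bolt',((np.array(proj(p,[625.9,-116,86]))-[x0,y0]+.5)*7-.5).round(0))
E
```

```text
[477.7 -91.8  68.1] [-4.000e-04  7.570e-02  9.971e-01  1.000e-04] [ 1.6 -0.7 -3.5]
348 200
(120, 25) [257. 293.]
(120, -25) [393. 312.]
(60, 25) [236. 455.]
(60, -25) [372. 474.]
bolt [343. 217.]
```

View pics/t3.png

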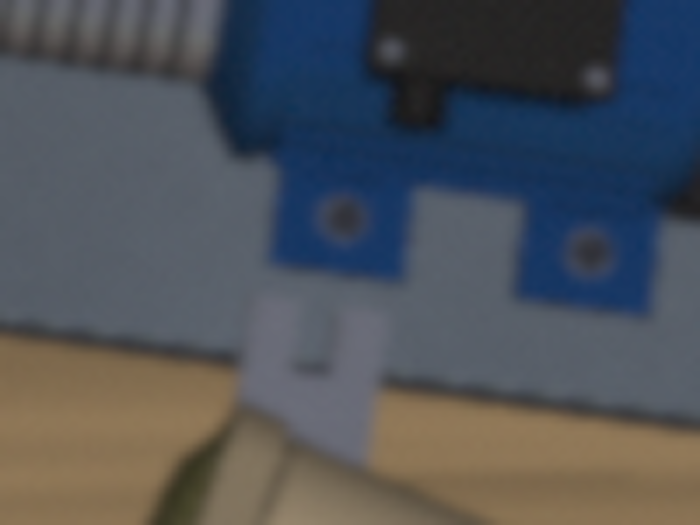

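The nose corners are at (253,298) and (390,308), and the foot 2 bolt is at (343,217). I'll shift about 1.8 mm right, lower, then push.

{"api": "drive_tool", "payload": {
  "commands": "-0.003 -0.018 -0.01 0 0 0 0;0 0 -0.01 0 0 0 0;0 0 0 0 0 0 0;0.05 -0.008 0 0 0 0 0;0.05 -0.008 0 0 0 0 0;0.04 -0.006 0 0 0 0 0;0 0 0 0 0 0 0"
}}

```text
time_s: 8.87
eef_pos: [489.6, -95.7, 65.4]
ee_rot: [-0.004, 0.076, 0.997, 0.001]
force: [-11.4, -0.2, 0.8]
grip_width: 0.303
grip_force: 99.9
```

{"api": "drive_tool", "payload": {
  "commands": "0.03 -0.005 0 0 0 0 0;0.02 -0.003 0 0 0 0 0;0 0 0 0 0 0 0"
}}

```text
time_s: 9.12
eef_pos: [489.9, -95.5, 64.1]
ee_rot: [-0.01, 0.076, 0.997, 0.002]
force: [-35.6, -0.9, 6.7]
grip_width: 0.297
grip_force: 100.9
```

{"api": "drive_tool", "payload": {
  "commands": "0.03 -0.005 0 0 0 0 0;0.02 -0.003 0 0 0 0 0;0 0 0 0 0 0 0"
}}

```text
time_s: 9.37
eef_pos: [491.8, -95.8, 62.8]
ee_rot: [-0.014, 0.076, 0.997, 0.003]
force: [-49.6, -3.3, 5.8]
grip_width: 0.301
grip_force: 101.3
```

Foot 2 also stops it dead, only about 2 mm in. That leaves foot 1.

{"api": "drive_tool", "payload": {
  "commands": "-0.1 0.015 0.01 0 0 0 0;-0.06 0.01 0 0 0 0 0;0 0 0.1 0 0 0 0;0 0 0.2 0 0 0 0;0 0 0 0 0 0 0"
}}

```text
time_s: 9.78
eef_pos: [487.7, -96.1, 100.9]
ee_rot: [0.003, 0.076, 0.997, -0.001]
force: [1.7, -0.9, -2.5]
grip_width: 0.303
grip_force: 100.1
```

{"api": "drive_tool", "payload": {
  "commands": "-0.05 -0.15 0 0 0 0 0;-0.09 -0.3 0 0 0 0 0;-0.07 -0.25 0 0 0 0 0;-0.033 -0.165 0 0 0 0 0;0 0 0 0 0 0 0;0 0 -0.1 0 0 0 0;0 0 -0.15 0 0 0 0;0 0 -0.06 0 0 0 0;0 0 0 0 0 0 0;0 0 0 0 0 0 0"
}}

```text
time_s: 10.62
eef_pos: [461.2, -181.2, 66.1]
ee_rot: [-0.0, 0.076, 0.997, 0.0]
force: [-0.3, 0.2, -3.2]
grip_width: 0.297
grip_force: 100.0
```

{"api": "drive_tool", "payload": {
  "commands": "0 -0.01 -0.01 0 0 0 0;0 0 -0.01 0 0 0 0;0 0 0 0 0 0 0;0.05 -0.008 0 0 0 0 0;0.05 -0.008 0 0 0 0 0;0 0 0 0 0 0 0"
}}

```text
time_s: 11.12
eef_pos: [472.1, -184.7, 64.6]
ee_rot: [0.001, 0.076, 0.997, -0.0]
force: [0.2, 0.3, -3.4]
grip_width: 0.301
grip_force: 100.0
```

{"api": "drive_tool", "payload": {
  "commands": "0.04 -0.006 0 0 0 0 0;0.04 -0.006 0 0 0 0 0;0.04 -0.006 0 0 0 0 0;0 0 0 0 0 0 0"
}}

```text
time_s: 11.45
eef_pos: [483.9, -186.4, 64.5]
ee_rot: [0.001, 0.076, 0.997, -0.0]
force: [1.5, -0.2, -1.3]
grip_width: 0.301
grip_force: 100.2
```

{"api": "drive_tool", "payload": {
  "commands": "0.03 -0.004 0 0 0 0 0;0.03 -0.004 0 0 0 0 0;0 0 0 0 0 0 0"
}}

```text
time_s: 11.7
eef_pos: [489.5, -187.1, 64.5]
ee_rot: [0.0, 0.076, 0.997, -0.0]
force: [0.3, 0.9, -0.2]
grip_width: 0.3
grip_force: 100.4
```

{"api": "drive_tool", "payload": {
  "commands": "0.04 -0.006 0 0 0 0 0;0.04 -0.006 0 0 0 0 0;0 0 0 0 0 0 0"
}}

```text
time_s: 11.95
eef_pos: [493.1, -187.3, 63.9]
ee_rot: [-0.006, 0.075, 0.997, 0.001]
force: [-29.5, 1.8, 16.8]
grip_width: 0.305
grip_force: 102.6
```

It is about 20 mm under foot 1 and then stops, which suggests a prong is meeting the bolt. I'll back off and look at the lateral alignment.

{"api": "drive_tool", "payload": {
  "commands": "-0.1 0.015 0 0 0 0 0;-0.15 0.023 0 0 0 0 0;-0.06 0.009 0 0 0 0 0;0 0 0 0 0 0 0"
}}

```text
time_s: 12.28
eef_pos: [465.3, -183.3, 64.2]
ee_rot: [-0.0, 0.076, 0.997, 0.0]
force: [0.3, 0.6, -2.6]
grip_width: 0.303
grip_force: 100.1
```

```bash
python3 - <<'E'
from h import *
s=sense(); p=capture('top'); print(s['eef_pos'].round(1),s['ee_rot'].round(4),s['force'].round(1))
im=p['pixels']; q=np.array(proj(p,[580,-195,65])).astype(int)
x0,y0=q[0]-30,q[1]-30; K=12
c=cv2.resize(im[y0:y0+50,x0:x0+64],None,fx=K,fy=K,interpolation=cv2.INTER_CUBIC)
P=lambda X:((np.array(proj(p,X))-[x0,y0]+.5)*K-.5)
ux=np.array([.988,-.1546]); uy=np.array([.1546,.988]); t=s['eef_pos'][:2]; b0=np.array([611.7,-204.3])
for off,col in ((25,(0,255,255)),(-25,(0,255,255)),(0,(0,0,255))):
  cv2.line(c,*[tuple(P([*(b0+a*ux+off*uy),71]).astype(int).tolist()) for a in (-70,-20)],col,1)
  cv2.line(c,*[tuple(P([*(b0+a*ux+off*uy),82.5]).astype(int).tolist()) for a in (-20,10)],(0,255,0),1)
cv2.imwrite('pics/t4.png',c); print(x0,y0)
E
```

```text
[ 465.3 -183.3   64.2] [-4.000e-04  7.630e-02  9.971e-01  2.000e-04] [ 0.3  0.6 -2.6]
396 218
```

View pics/t4.png

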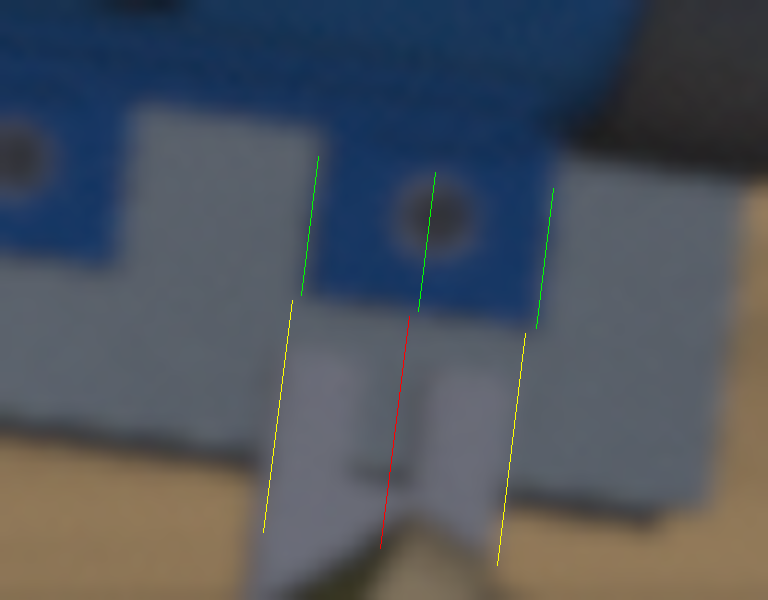

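Relative to foot 1's bolt at (438,216), the slot (about (391,430)) lies roughly 3 mm too far left. I'll shift right by 3 mm and insert again.

{"api": "drive_tool", "payload": {
  "commands": "-0.005 -0.03 0 0 0 0 0;0.07 -0.011 0 0 0 0 0;0.07 -0.011 0 0 0 0 0;0.06 -0.009 0 0 0 0 0;0.04 -0.006 0 0 0 0 0;0 0 0 0 0 0 0"
}}

```text
time_s: 12.83
eef_pos: [490.9, -190.5, 64.5]
ee_rot: [0.001, 0.076, 0.997, -0.0]
force: [1.9, 0.2, -0.5]
grip_width: 0.304
grip_force: 100.5
```

{"api": "drive_tool", "payload": {
  "commands": "0.03 -0.005 0 0 0 0 0;0.03 -0.005 0 0 0 0 0;0 0 0 0 0 0 0"
}}

```text
time_s: 13.08
eef_pos: [492.0, -190.4, 63.9]
ee_rot: [-0.005, 0.076, 0.997, 0.001]
force: [-24.9, 2.0, 14.3]
grip_width: 0.306
grip_force: 102.2
```

```bash
python3 - <<'E'
from h import *
s=sense(); print(s['force'].round(2),s['wrist_torque'].round(3), s['eef_pos'].round(1))
E
```

```text
[-24.92   1.99  14.29] [ 0.074  3.587 -0.029] [ 492.  -190.4   63.9]
```

```bash
python3 - <<'E'
from h import *
A=[]
for i in range(12):
    s=sense(); A.append([*s['force'],*s['wrist_torque'],*s['eef_pos']]); capture('top')
A=np.array(A); print(A.mean(0).round(3),A.std(0).round(3))
E
```

```text
[-2.39530e+01  1.15900e+00  1.27960e+01  1.19000e-01  3.44100e+00
 -4.90000e-02  4.92025e+02 -1.90374e+02  6.39450e+01] [0.739 0.6   0.602 0.036 0.058 0.025 0.008 0.012 0.019]
```

{"api": "drive_tool", "payload": {
  "commands": "-0.06 0.009 0.005 0 0 0 0;-0.02 0.003 0 0 0 0 0;0.008 0.05 0 0 0 0 0;0 0 0 0 0 0 0;0.03 -0.005 0 0 0 0 0;0.03 -0.005 0 0 0 0 0;0.02 -0.003 0 0 0 0 0;0 0 0 0 0 0 0"
}}

```text
time_s: 14.35
eef_pos: [493.7, -185.4, 64.2]
ee_rot: [-0.005, 0.076, 0.997, 0.001]
force: [-20.2, 2.1, 9.5]
grip_width: 0.301
grip_force: 101.7
```

```bash
cat > e.py <<'E'
from h import *
A=[]
for i in range(6):
    s=sense(); A.append([*s['force'],*s['wrist_torque'],*s['eef_pos']]); capture('top')
A=np.array(A).mean(0); print(A.round(2), s['ee_rot'].round(4))
a=-.1526; Fu=A[0]*np.cos(a)+A[1]*np.sin(a); Fv=-A[0]*np.sin(a)+A[1]*np.cos(a)
print('Fu',Fu.round(1),'Fv',Fv.round(2),'e mm',((0.117*Fv-A[5])/Fu*1000).round(1))
d=A[6:8]-np.array([611.7,-204.3]); print('u,v of TCP from bolt1',(d@[.988,-.1546]).round(1),(d@[.1546,.988]).round(1))
E
python3 e.py
```

```text
[-1.9940e+01  1.8100e+00  9.1800e+00  2.3000e-01  2.8800e+00 -1.8000e-01
  4.9368e+02 -1.8543e+02  6.4210e+01] [-0.0042  0.0758  0.9971  0.0012]
Fu -20.0 Fv -1.24 e mm -1.8
u,v of TCP from bolt1 -119.5 0.4
```

The contact shows no clear side, and the grip sits about 4 mm high. That fits a plate held slightly nose-up (about 0.05 rad), so it wedges between the frame edge and the foot. I'll withdraw, tilt the nose down a little, re-centre and retry.

{"api": "drive_tool", "payload": {
  "commands": "-0.1 0.015 0 0 0 0 0;-0.15 0.023 0 0 0 0 0;-0.05 0.008 0.04 0 0 0 0;-0.006 -0.041 0.04 0.01 0.07 0 0;0 0 0 0 0 0 0;0 0 -0.02 0 0 0 0;0 0 0 0 0 0 0;0 0 0 0 0 0 0"
}}

```text
time_s: 15.32
eef_pos: [465.6, -185.5, 70.4]
ee_rot: [-0.028, 0.076, 0.997, 0.002]
force: [0.5, 0.1, -3.2]
grip_width: 0.298
grip_force: 100.0
```

```bash
python3 e.py
```

```text
[ 3.8000e-01  5.0000e-02 -3.6700e+00  1.0000e-02  1.2000e-01 -1.0000e-02
  4.6565e+02 -1.8558e+02  7.0590e+01] [-0.0276  0.076   0.9967  0.0018]
Fu 0.4 Fv 0.1 e mm 66.4
u,v of TCP from bolt1 -147.2 -4.1
```

{"api": "drive_tool", "payload": {
  "commands": "0 0 -0.015 0 0 0 0;0 0 0 0 0 0 0;0 0 0 0 0 0 0"
}}

```text
time_s: 15.87
eef_pos: [465.8, -185.8, 69.3]
ee_rot: [-0.028, 0.076, 0.997, 0.002]
force: [-0.3, -0.3, -2.4]
grip_width: 0.301
grip_force: 100.1
```

{"api": "drive_tool", "payload": {
  "commands": "0 0 -0.015 0 0 0 0;0 0 0 0 0 0 0;0 0 0 0 0 0 0"
}}

```text
time_s: 16.12
eef_pos: [465.8, -185.8, 67.9]
ee_rot: [-0.028, 0.076, 0.997, 0.002]
force: [-1.2, 0.2, 0.3]
grip_width: 0.303
grip_force: 100.5
```

{"api": "drive_tool", "payload": {
  "commands": "0 0 -0.01 0 0 0 0;0 0 0 0 0 0 0;0 0 0 0 0 0 0"
}}

```text
time_s: 16.37
eef_pos: [465.8, -185.8, 67.0]
ee_rot: [-0.028, 0.076, 0.997, 0.002]
force: [-3.0, 0.2, 2.4]
grip_width: 0.304
grip_force: 100.7
```

Contact now starts at TCP z of about 69, meaning nearly flat with a slight nose-down. Pushing now.

{"api": "drive_tool", "payload": {
  "commands": "0 0 0.01 0 0 0 0;0.07 -0.011 0 0 0 0 0;0.07 -0.011 0 0 0 0 0;0.07 -0.011 0 0 0 0 0;0.04 -0.006 0 0 0 0 0;0 0 0 0 0 0 0"
}}

```text
time_s: 16.87
eef_pos: [492.1, -189.9, 67.9]
ee_rot: [-0.027, 0.076, 0.997, 0.002]
force: [3.4, 0.9, 1.3]
grip_width: 0.305
grip_force: 100.7
```

{"api": "drive_tool", "payload": {
  "commands": "0.03 -0.005 0 0 0 0 0;0.03 -0.005 0 0 0 0 0;0 0 0 0 0 0 0"
}}

```text
time_s: 17.12
eef_pos: [497.1, -190.7, 67.9]
ee_rot: [-0.028, 0.076, 0.997, 0.002]
force: [-1.2, 2.0, 3.0]
grip_width: 0.304
grip_force: 100.8
```

{"api": "drive_tool", "payload": {
  "commands": "0.04 -0.006 0 0 0 0 0;0.04 -0.006 0 0 0 0 0;0 0 0 0 0 0 0"
}}

```text
time_s: 17.37
eef_pos: [505.2, -192.0, 67.9]
ee_rot: [-0.027, 0.076, 0.997, 0.002]
force: [-0.9, 0.9, 3.0]
grip_width: 0.304
grip_force: 100.9
```

{"api": "drive_tool", "payload": {
  "commands": "0.03 -0.005 0 0 0 0 0;0.03 -0.005 0 0 0 0 0;0 0 0 0 0 0 0"
}}

```text
time_s: 17.62
eef_pos: [510.8, -192.9, 67.9]
ee_rot: [-0.028, 0.076, 0.997, 0.002]
force: [-2.9, 1.3, 4.4]
grip_width: 0.3
grip_force: 101.0
```

{"api": "drive_tool", "payload": {
  "commands": "0.03 -0.005 0 0 0 0 0;0.02 -0.003 0 0 0 0 0;0 0 0 0 0 0 0"
}}

```text
time_s: 17.87
eef_pos: [515.6, -193.7, 68.0]
ee_rot: [-0.028, 0.076, 0.997, 0.002]
force: [-5.0, 1.0, 6.1]
grip_width: 0.303
grip_force: 101.1
```

{"api": "drive_tool", "payload": {
  "commands": "0.02 -0.003 0 0 0 0 0;0.02 -0.003 0 0 0 0 0;0 0 0 0 0 0 0"
}}

```text
time_s: 18.12
eef_pos: [516.9, -193.8, 67.7]
ee_rot: [-0.032, 0.076, 0.997, 0.003]
force: [-21.4, 2.0, 15.6]
grip_width: 0.302
grip_force: 102.2
```

```bash
python3 e.py
```

```text
[-2.0390e+01  1.9600e+00  1.4310e+01  2.7000e-01  2.9300e+00 -1.0000e-02
  5.1693e+02 -1.9380e+02  6.7750e+01] [-0.0316  0.0758  0.9966  0.0026]
Fu -20.5 Fv -1.16 e mm 6.0
u,v of TCP from bolt1 -95.3 -4.3
```

Hard stop at the +2 mm slot bottom, so the thick plate is home under foot 1. I'll relax about 1.5 mm and release.

{"api": "drive_tool", "payload": {
  "commands": "-0.025 0.004 0 0 0 0 0;0 0 0 0 0 0 0;0 0 0 0 0 0 10;0 0 0 0 0 0 30;0 0 0 0 0 0 40;0 0 0 0 0 0 60;0 0 0 0 0 0 70;0 0 0 0 0 0 70;0 0 0 0 0 0 70",
  "force": 40
}}

```text
time_s: 19.17
eef_pos: [517.3, -193.9, 67.7]
ee_rot: [-0.028, 0.076, 0.997, 0.002]
force: [0.6, 0.5, -0.5]
grip_width: 0.704
grip_force: 0.0
```

{"api": "drive_tool", "payload": {
  "commands": "0 0 0.2 0 0 0 70;0 0 0.35 0 0 0 70;0 0 0.35 0 0 0 70;0 0 0.2 -0.01 -0.06 0 70;-0.1 0.1 0 0 0 0 70;-0.1 0.2 0 0 0 0 70;0 0 0 0 0 0 70"
}}

```text
time_s: 19.75
eef_pos: [496.0, -161.6, 178.1]
ee_rot: [-0.004, 0.075, 0.997, 0.0]
force: [-0.2, 0.3, 0.5]
grip_width: 0.698
grip_force: 0.0
```

{"api": "drive_tool", "payload": {
  "commands": "0 0.3 0 0 0 0.012 60;0 0.4 0 0 0 0.012 60;0 0.41 0 0 0 0.012 60;0 0.41 0 0 0 0.012 60;0 0.41 0 0 0 0.012 60;0 0.41 0 0 0 0.012 60;0 0.41 0 0 0 0.012 60;0 0.41 0 0 0 0.012 60;0 0.41 0 0 0 0.012 60;0 0.41 0 0 0 0.012 60;0 0.41 0 0 0 0.012 60;0 0.41 0 0 0 0.012 60;0 0.41 0 0 0 0.012 60;0 0.41 0 0 0 0.01 60;-0.06 0.0 0 0 -0.01 0 60;0 0 0 0 0 0 60;0 0 0 0 0 0 60"
}}

```text
time_s: 21.17
eef_pos: [491.2, 397.7, 177.5]
ee_rot: [-0.0, 0.011, 1.0, -0.001]
force: [-0.1, -0.4, -0.0]
grip_width: 0.603
grip_force: 0.0
```

```bash
python3 - <<'E'
from h import *
s=sense(); p=capture('wrist'); print(s['eef_pos'].round(1),s['ee_rot'].round(4))
im=p['pixels']; hsv=cv2.cvtColor(im,cv2.COLOR_BGR2HSV).astype(int)
# steel: bluish grey -> b>r
b,g,r=[im[...,i].astype(int) for i in range(3)]
m=((b-r>8)&(b>90)&(b-r<50)).astype(np.uint8)*255
m=cv2.morphologyEx(m,cv2.MORPH_OPEN,np.ones((3,3)))
n,lab,st,ce=cv2.connectedComponentsWithStats(m)
for i in range(1,n):
    if st[i,4]>400: print(st[i],ce[i].round(0))
for row in range(170,420,20):
    xs=np.where(m[row,200:460])[0]+200
    print(row,(xs.min(),xs.max(),len(xs)) if len(xs) else None)
cv2.imwrite('pics/w3.png',im)
E
```

```text
[491.2 397.7 177.5] [-3.000e-04  1.080e-02  9.999e-01 -8.000e-04]
[ 278  193   69  196 7205] [312. 310.]
[  0 411  20  63 980] [  8. 440.]
170 None
190 None
210 (np.int64(303), np.int64(328), 22)
230 (np.int64(302), np.int64(327), 26)
250 (np.int64(302), np.int64(326), 25)
270 (np.int64(301), np.int64(326), 26)
290 (np.int64(301), np.int64(325), 25)
310 (np.int64(301), np.int64(324), 24)
330 (np.int64(278), np.int64(346), 69)
350 (np.int64(278), np.int64(344), 67)
370 (np.int64(278), np.int64(343), 47)
390 None
410 None
```

```bash
python3 - <<'E'
from h import *
s=sense(); p=capture('wrist')
e,ns=[ray(p,q,51,s)[:2] for q in [(316,193),(310.5,389)]]
a,b=[ray(p,q,51,s)[:2] for q in [(315.5,210),(312.5,310)]]
for u,v in((e,ns),(a,b)):
  d=v-u; l=np.linalg.norm(d); d/=l
  print(u.round(1),v.round(1),l.round(1),'yaw',np.arctan2(d[1],d[0]).round(3),'tab',(u+30*d).round(1))
E
```

```text
[459.6 395.9] [611.5 388.1] 152.0 yaw -0.052 tab [489.6 394.4]
[470.9 395.4] [544.  391.4] 73.2 yaw -0.054 tab [500.9 393.7]
```

{"api": "drive_tool", "payload": {
  "commands": "-0.015 -0.025 -0.34 0 0 -0.039 34;0 0 -0.34 0 0 0 34;0 0 -0.34 0 0 0 34;0 0 -0.2 0 0 0 34;0 0 -0.08 0 0 0 34;0 0 0 0 0 0 34;0 0 0 0 0 0 34;0 0 0 0 0 0 34"
}}

```text
time_s: 21.93
eef_pos: [490.8, 395.8, 49.9]
ee_rot: [0.001, 0.026, 1.0, 0.0]
force: [0.5, 0.1, -0.3]
grip_width: 0.34
grip_force: 0.0
```

{"api": "drive_tool", "payload": {
  "commands": "0 0 0 0 0 0 24;0 0 0 0 0 0 20;0 0 0 0 0 0 0;0 0 0 0 0 0 0;0 0 0 0 0 0 0;0 0 0 0 0 0 0",
  "force": 40
}}

```text
time_s: 22.43
eef_pos: [490.3, 395.8, 48.7]
ee_rot: [0.001, 0.026, 1.0, -0.0]
force: [0.6, 0.0, 5.5]
grip_width: 0.195
grip_force: 39.1
```

{"api": "drive_tool", "payload": {
  "commands": "0 0 0 0 0 0 26;0 0 0 0 0 0 26;0 0 0 0 0 0 26;0 0 0 0 0 0 26;0 0 0 0 0 0 26;0 0 0 0 0 0 26"
}}

```text
time_s: 22.93
eef_pos: [489.6, 395.6, 47.7]
ee_rot: [-0.0, 0.026, 1.0, -0.001]
force: [-0.6, -0.2, -0.3]
grip_width: 0.261
grip_force: 0.0
```

{"api": "drive_tool", "payload": {
  "commands": "0 0 0 0 0 0 20;0 0 0 0 0 0 0;0 0 0 0 0 0 0;0 0 0 0 0 0 0;0 0 0 0 0 0 0",
  "force": 40
}}

```text
time_s: 23.35
eef_pos: [489.6, 395.6, 47.8]
ee_rot: [-0.0, 0.026, 1.0, -0.001]
force: [-0.5, -0.8, 1.0]
grip_width: 0.199
grip_force: 38.9
```

{"api": "drive_tool", "payload": {
  "commands": "0 0 0 0 0 0 0;0 0 0 0 0 0 0;0 0 0.25 0 0 0 0;0 0 0.35 0 0 0 0;0 -0.2 0 0 0 -0.01 0;0 -0.35 0 0 0 -0.02 0;0.03 -0.4 0 0 0 -0.02 0;0.03 -0.4 0 0 0 -0.02 0;0.03 -0.4 0 0 0 -0.02 0;0.03 -0.4 0 0 0 -0.02 0;0.03 -0.4 0 0 0 -0.021 0;0.02 -0.35 0 0 0 0 0;0 -0.15 0 0 0 0 0;0 0 0 0 0 0 0;0 0 0 0 0 0 0;0 0 0 0 0 0 0",
  "force": 100
}}

```text
time_s: 24.68
eef_pos: [506.6, 91.4, 107.6]
ee_rot: [-0.0, 0.077, 0.997, -0.0]
force: [-0.5, 0.4, -2.5]
grip_width: 0.178
grip_force: 98.0
```

{"api": "drive_tool", "payload": {
  "commands": "0 -0.008 -0.2 0.002 0.015 0 0;0 0 -0.15 0 0 0 0;0 0 -0.06 0 0 0 0;0 0 0 0 0 0 0;0 0 0 0 0 0 0;0 0 0 0 0 0 0;0 0 0 0 0 0 0"
}}

```text
time_s: 25.27
eef_pos: [507.1, 90.1, 67.6]
ee_rot: [-0.005, 0.077, 0.997, -0.0]
force: [0.6, 0.0, -1.8]
grip_width: 0.178
grip_force: 98.0
```

{"api": "drive_tool", "payload": {
  "commands": "0 0 -0.01 0 0 0 0;0 0 0 0 0 0 0;0 0 0 0 0 0 0"
}}

```text
time_s: 25.52
eef_pos: [506.7, 89.8, 66.0]
ee_rot: [-0.006, 0.078, 0.997, -0.0]
force: [-0.6, -0.3, -2.2]
grip_width: 0.176
grip_force: 98.0
```

{"api": "drive_tool", "payload": {
  "commands": "0 0 -0.01 0 0 0 0;0 0 0 0 0 0 0;0 0 0 0 0 0 0"
}}

```text
time_s: 25.77
eef_pos: [506.8, 89.8, 64.8]
ee_rot: [-0.006, 0.078, 0.997, -0.0]
force: [0.1, 0.5, -2.2]
grip_width: 0.182
grip_force: 98.0
```

{"api": "drive_tool", "payload": {
  "commands": "0 0 -0.01 0 0 0 0;0 0 0 0 0 0 0;0 0 0 0 0 0 0"
}}

```text
time_s: 26.02
eef_pos: [506.8, 89.8, 63.9]
ee_rot: [-0.006, 0.078, 0.997, -0.0]
force: [-0.9, -0.3, -1.9]
grip_width: 0.179
grip_force: 98.1
```

{"api": "drive_tool", "payload": {
  "commands": "0 0 -0.01 0 0 0 0;0 0 0 0 0 0 0;0 0 0 0 0 0 0"
}}

```text
time_s: 26.27
eef_pos: [506.8, 89.8, 62.9]
ee_rot: [-0.006, 0.078, 0.997, -0.0]
force: [-1.6, -0.3, -0.4]
grip_width: 0.184
grip_force: 98.2
```

{"api": "drive_tool", "payload": {
  "commands": "0 0 -0.01 0 0 0 0;0 0 0 0 0 0 0;0 0 0 0 0 0 0"
}}

```text
time_s: 26.52
eef_pos: [506.8, 89.8, 61.9]
ee_rot: [-0.006, 0.078, 0.997, -0.0]
force: [-0.8, 0.1, 1.5]
grip_width: 0.178
grip_force: 98.3
```

Contact at about 63 means the plate is flat. Sliding under foot 3 now.

{"api": "drive_tool", "payload": {
  "commands": "0.05 -0.008 0.008 0 0 0 0;0.07 -0.011 0 0 0 0 0;0.05 -0.008 0 0 0 0 0;0.03 -0.005 0 0 0 0 0;0 0 0 0 0 0 0"
}}

```text
time_s: 26.93
eef_pos: [527.8, 86.4, 62.6]
ee_rot: [-0.005, 0.078, 0.997, -0.0]
force: [2.6, 0.4, 1.5]
grip_width: 0.18
grip_force: 98.3
```

{"api": "drive_tool", "payload": {
  "commands": "0.03 -0.005 0 0 0 0 0;0.03 -0.005 0 0 0 0 0;0 0 0 0 0 0 0"
}}

```text
time_s: 27.18
eef_pos: [529.3, 86.2, 61.5]
ee_rot: [-0.011, 0.077, 0.997, -0.0]
force: [-17.2, 1.5, 6.5]
grip_width: 0.182
grip_force: 99.0
```

```bash
sed -i 's/np.array(\[611.7,-204.3\])/np.array([654.4,66.6])/' e.py; python3 e.py
```

```text
[-1.6780e+01  1.6000e+00  6.2600e+00  1.8000e-01  2.2200e+00 -4.0000e-02
  5.2929e+02  8.6220e+01  6.1520e+01] [-1.080e-02  7.730e-02  9.969e-01 -2.000e-04]
Fu -16.8 Fv -0.96 e mm 4.4
u,v of TCP from bolt1 -126.6 0.0
```

Foot 3 stops the thin plate at the same depth as it did the thick one, so foot 3 is the packed foot. On to foot 2.

{"api": "drive_tool", "payload": {
  "commands": "-0.1 0.015 0 0 0 0 0;-0.15 0.023 0 0 0 0 0;0 0 0.1 0 0 0 0;0 0 0.25 0 0 0 0;-0.03 -0.15 0 0 0 0 0;-0.045 -0.3 0 0 0 0 0;-0.045 -0.3 0 0 0 0 0;-0.045 -0.3 0 0 0 0 0;-0.045 -0.3 0 0 0 0 0;-0.045 -0.3 0 0 0 0 0;-0.03 -0.2 0 0 0 0 0;0 0 0 0 0 0 0;0 0 0 0 0 0 0;0 0 0 0 0 0 0"
}}

```text
time_s: 28.65
eef_pos: [479.4, -95.2, 97.8]
ee_rot: [-0.006, 0.078, 0.997, -0.0]
force: [0.5, 0.4, -2.1]
grip_width: 0.177
grip_force: 98.1
```

{"api": "drive_tool", "payload": {
  "commands": "-0.01 0 -0.15 0 0 0 0;0 0 -0.13 0 0 0 0;0 0 -0.06 0 0 0 0;0 0 0 0 0 0 0;0 0 0 0 0 0 0;0 0 0 0 0 0 0"
}}

```text
time_s: 29.15
eef_pos: [478.6, -95.3, 64.3]
ee_rot: [-0.005, 0.077, 0.997, -0.0]
force: [-0.7, 0.7, -0.9]
grip_width: 0.176
grip_force: 98.2
```

{"api": "drive_tool", "payload": {
  "commands": "0 0 -0.01 0 0 0 0;0 0 0 0 0 0 0;0 0 0 0 0 0 0"
}}

```text
time_s: 29.4
eef_pos: [478.6, -95.6, 63.0]
ee_rot: [-0.005, 0.078, 0.997, -0.0]
force: [0.4, -0.2, -0.5]
grip_width: 0.178
grip_force: 98.3
```

{"api": "drive_tool", "payload": {
  "commands": "0 0 -0.01 0 0 0 0;0 0 0 0 0 0 0;0 0 0 0 0 0 0"
}}

```text
time_s: 29.65
eef_pos: [478.5, -95.7, 61.8]
ee_rot: [-0.005, 0.078, 0.997, -0.0]
force: [1.2, -0.1, 0.5]
grip_width: 0.181
grip_force: 98.5
```

{"api": "drive_tool", "payload": {
  "commands": "0.05 -0.008 0.006 0 0 0 0;0.07 -0.011 0 0 0 0 0;0.05 -0.008 0 0 0 0 0;0.03 -0.005 0 0 0 0 0;0 0 0 0 0 0 0"
}}

```text
time_s: 30.07
eef_pos: [499.2, -99.0, 62.2]
ee_rot: [-0.005, 0.078, 0.997, -0.0]
force: [1.3, 0.0, 1.4]
grip_width: 0.182
grip_force: 98.5
```

{"api": "drive_tool", "payload": {
  "commands": "0.03 -0.005 0 0 0 0 0;0.03 -0.005 0 0 0 0 0;0 0 0 0 0 0 0"
}}

```text
time_s: 30.32
eef_pos: [504.6, -99.9, 62.2]
ee_rot: [-0.006, 0.078, 0.997, -0.0]
force: [-0.7, 0.4, 2.7]
grip_width: 0.18
grip_force: 98.6
```

{"api": "drive_tool", "payload": {
  "commands": "0.04 -0.006 0 0 0 0 0;0.04 -0.006 0 0 0 0 0;0 0 0 0 0 0 0"
}}

```text
time_s: 30.57
eef_pos: [513.0, -101.1, 62.3]
ee_rot: [-0.005, 0.078, 0.997, -0.0]
force: [0.9, -0.3, 2.4]
grip_width: 0.177
grip_force: 98.6
```

{"api": "drive_tool", "payload": {
  "commands": "0.04 -0.006 0 0 0 0 0;0.04 -0.006 0 0 0 0 0;0 0 0 0 0 0 0"
}}

```text
time_s: 30.82
eef_pos: [521.0, -102.3, 62.3]
ee_rot: [-0.005, 0.078, 0.997, -0.0]
force: [-0.7, 1.3, 3.2]
grip_width: 0.183
grip_force: 98.7
```

{"api": "drive_tool", "payload": {
  "commands": "0.03 -0.005 0 0 0 0 0;0.02 -0.003 0 0 0 0 0;0 0 0 0 0 0 0"
}}

```text
time_s: 31.07
eef_pos: [525.6, -103.0, 62.3]
ee_rot: [-0.006, 0.078, 0.997, -0.0]
force: [-2.3, 0.9, 5.3]
grip_width: 0.181
grip_force: 98.8
```

{"api": "drive_tool", "payload": {
  "commands": "0.02 -0.003 0 0 0 0 0;0.02 -0.003 0 0 0 0 0;0 0 0 0 0 0 0"
}}

```text
time_s: 31.32
eef_pos: [529.4, -103.6, 62.3]
ee_rot: [-0.006, 0.078, 0.997, -0.0]
force: [-3.8, 0.9, 5.7]
grip_width: 0.181
grip_force: 98.9
```

{"api": "drive_tool", "payload": {
  "commands": "0.02 -0.003 0 0 0 0 0;0.015 -0.002 0 0 0 0 0;0 0 0 0 0 0 0"
}}

```text
time_s: 31.57
eef_pos: [531.0, -103.7, 61.9]
ee_rot: [-0.009, 0.077, 0.997, 0.0]
force: [-14.2, 0.5, 10.5]
grip_width: 0.184
grip_force: 99.5
```

Hard stop at home depth under foot 2. I'll relax, release and lift off.

{"api": "drive_tool", "payload": {
  "commands": "-0.022 0.003 0 0 0 0 0;0 0 0 0 0 0 0;0 0 0 0 0 0 10;0 0 0 0 0 0 25;0 0 0 0 0 0 40;0 0 0 0 0 0 55;0 0 0 0 0 0 60;0 0 0 0 0 0 60;0 0 0 0 0 0 60",
  "force": 40
}}

```text
time_s: 32.32
eef_pos: [530.5, -103.8, 62.1]
ee_rot: [-0.006, 0.078, 0.997, -0.0]
force: [0.4, 0.4, -0.5]
grip_width: 0.602
grip_force: 0.0
```

{"api": "drive_tool", "payload": {
  "commands": "0 0 0.2 0 0 0 60;0 0 0.35 0 0 0 60;0 0 0.35 0 0 0 60;0 0 0.35 0 0 0 60;-0.35 0 0 0 0 0 60;-0.35 0 0 0 0 0 60;-0.35 0 0 0 0 0 60;0 0 0 0 0 0 60;0 0 0 0 0 0 60"
}}

```text
time_s: 33.07
eef_pos: [424.7, -103.8, 187.6]
ee_rot: [-0.006, 0.078, 0.997, -0.0]
force: [-0.3, -0.6, -0.7]
grip_width: 0.601
grip_force: 0.0
```

```bash
python3 - <<'E'
from h import *
s=sense(); w=capture('wrist'); p=capture('top'); print(s['eef_pos'].round(1),s['time_s'])
a=w['pixels']
q=np.array(proj(p,[560,-150,65])).astype(int); x0,y0=q[0]-40,q[1]-40
b=cv2.resize(p['pixels'][y0:y0+75,x0:x0+100],(533,400),interpolation=cv2.INTER_CUBIC)
a=cv2.resize(a,(533,400))
cv2.imwrite('pics/fin.png',np.vstack([cv2.resize(a,(373,280)),cv2.resize(b,(373,280))])); 
cv2.imwrite('pics/fin.png',np.hstack([cv2.resize(a,(400,300)),cv2.resize(b,(400,300))]))
print(x0,y0)
for n in ('spanner','spray_can','filter_carton'): print(n,[d['position'] for d in boxes_of(p,n)][:2])
E
```

```text
[ 424.7 -103.8  187.6] 33.0667
369 216
spanner []
spray_can [[529.7, 234.5]]
filter_carton [[502.3, 297.4]]
```

View pics/fin.png

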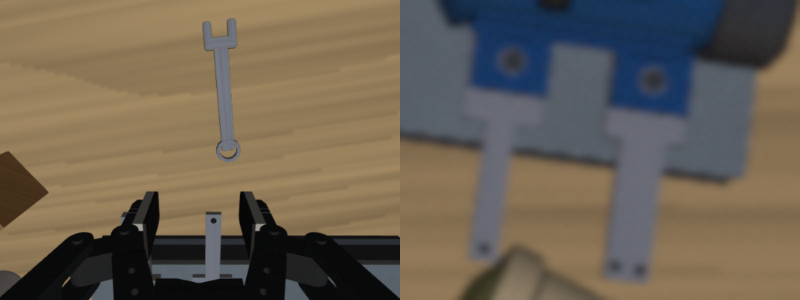

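The picture shows both plates flat under their feet. The thin one-hole plate is under foot 2 (tab end at (483,247)) and the thick two-hole plate is under foot 1 (tab end at (627,268)). Each shows about 20 mm of body ahead of its foot, and the spanner is untouched. Handing in.

```bash
python3 -c "
from rig import finish_job; print(finish_job())"
```

```text
the job is handed in; nothing more can be done
None
```

I handed the job in with the thick plate under foot 1 and the thin plate under foot 2. Both were pushed to a hard stop on their bolts, eased back slightly and released, after about 33 s of the 72 s. Foot 3 stopped both plates, so I took it as the packed foot. The hand-in returned no verdict.

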